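Reset the watering controller and set its zone lever

ROBOT

A 6-joint arm with a two-finger parallel gripper is mounted at the origin on the work surface. World frame = base frame: x ahead of the robot, y to its left, z up, the work surface at z = 0. Lengths are in m, angles in rad, forces in N, time in s.
With the tool pointing down it reaches from about 0.375 to 0.75 m from the base axis. Payload 9 kg.
Tool frame: the origin (TCP) lies at the very end of the fingers, on their centre line; the grasp point (between the pads) lies 19 mm behind it; z points along the fingers, y is the direction in which the jaws open and shut (so a half turn about z gives the same grasp; the last joint's range is limited). The gripper opens to 85 mm and grips with 20 to 120 N. Pads are 22 mm wide; open, the fingers measure 114 mm over their backs; the gripper's body (76 mm by 85 mm) begins 54 mm behind the grasp point. The pads swing forward as they close: fully open they stand 13 mm farther back than shut.
Start: joints at [0.97, 0.104, 0.097, 1.564, 0, 1.353], TCP at [0.224, 0.557, 0.231] pointing down, gripper open.
Joint ranges: [-2.99, 2.99], [-0.84, 1.86], [-1.1, 1.16], [-1.84, 2.11], [-1.51, 1.56], [-3.14, 3.14]. Speed limits (rad/s): [2.22, 2.22, 2.57, 3.14, 3.14, 3.14].

INTERFACE

Orientations are given as a unit quaternion [w, x, y, z].
In Python, from cell import ctrl gives the robot as it stands.
- The arm moves only by the tool carry_out, never from a script. Its argument "series" is text: rows parted by semicolons, each of 7 numbers parted by spaces: the closure, from -1 (fully open) to 1 (shut), so that 0 is half open, then the shift along the tool's x, y, z in units of 30 mm (1.0 is 30 mm), then the turn, a rotation vector about the tool's x, y, z in units of 8 degrees (1.0 is 8 degrees). In form: gripper x y z ax ay az; .... A call has 1 to 12 rows; each row shifts and turns the pose as measured when the row begins, along the tool's axes as they then stand; what a row does not reach is not made up. A row lasts 1/10 s, in which the tool goes at most 50 mm and 8.59 degrees, less where a joint would pass 70% of its speed; a pose out of reach is approached as far as the arm can. A call is refused whole if a number of a shift passes 1 or a number of a turn 1, either way. A call with a gripper value outside its range is refused whole. The fingers move at their own pace and stop on an object; the grip force is fixed at half the most. Time passes only in rows, so rows that do not move let the fingers close. It gives the time, the measured TCP pose, the force and the opening at its end, in the units of the state.
- ctrl.state(): the state, without advancing time (a new reading comes with each control period).
- ctrl.snapshot(name): name is "scene" or "top" or "wrist"; returns (picture, depth): 400x640x3 uint8, red, green, blue; 400x640 float32, m along the optical axis (not along the pixel's ray), 0 where there is no reading.
- ctrl.get_calibration(name): a dict with "K" (3x3 intrinsics, pixels), "world_from_camera" (4x4, takes a point from camera to world coordinates); the wrist camera has in their place "mount" (4x4, takes a point from camera to tool coordinates, whose origin is the TCP and whose axes are the flange's). Camera axes: x right, y down, z forward; pixel columns grow to the right and rows downward; lengths in m; the calibration is good to about 2 mm. A picture is of the moment at which its call begins: read the wrist's pose just before it. get_calibration takes no time and is no camera call.
- ctrl.job_done(): hands the job in, once; it reports no verdict.
The state is a dict: "time": time; "joints": joint angles; "joint_vel": joint speeds; "joint_efforts": joint torques, N m; "tool_pos": TCP position; "tcp_rot": TCP orientation; "contact_force": force on the tool from outside, world axes, zero at the start; "torque": the same for the moment, N m; "grip_width": opening from 0.0 (shut) to 1.0 (fully open).
Only numpy, scipy, OpenCV 4.12 (cv2) and the standard library are available. Lean on these libraries where they do the work, as an engineer would, in place of code of your own. Each camera call takes 0.05 s, during which the arm holds its last target. There are 200 camera calls.

TASK

Reset the watering controller: take the wooden-handled pricker out of its stand, push its steel pin into the small hole in the controller's sloping face to press the recessed button fully in, and hold it in for at least one second. Stand the pricker back in its stand, and only then guide the selector lever through its zigzag gate from the near slot through the middle one all the way to the closed end of the far slot, and let go. Do not press the controller's raised button, and leave the jar, pot and mallet where they are.

Things in the scene. Friction and masses are not known exactly. Their poses are not given: they have to be found in the camera images.
- pricker_center (a point): Centre of the pricker's wooden handle; a loose 60 g tool standing upright in its stand. Handle: 22 x 22 mm square, 60 mm tall (30 mm either side of this point), z axis up along the handle to its butt, x and y square to its flat sides. Below the handle's flat bottom a steel pin 7 mm in diameter with a round end, on the same axis: tip 80 mm below this point.
- pricker: The same pricker; origin at the middle of the handle's flat bottom (30 mm below the handle's centre, 50 mm above the pin's tip), same axes.
- stand_hole (a point): Centre of the mouth of the hole in the top of the pricker's stand, a fixed wooden block 70 x 70 mm, 70 mm tall; this point is 70 mm above the ledge, z up. The hole is 14 x 14 mm square and goes right down; when the pricker is in, the flat bottom of its handle rests on the block's top (handle centre 30 mm above this point).
- reset_mouth (a point): Centre of the mouth, level with the face, of the small round hole in the controller's sloping face. Axes: z is the face's outward normal, leaning 35 degrees from vertical towards the controller's robot side; x points up the slope. The hole, in a thin black painted ring, is 13 mm across and square to the face; the flat top of the steel button, 12 mm across, lies 18 mm below the mouth.
- controller: Fixed watering controller: a slab case with a white face on a dark steel desk stand 130 x 150 mm, about 115 mm tall; origin at the centre of its underside, z up. Its face, 110 mm up the slope and 150 mm along y, slopes down to -x at 35 degrees; the face's centre is 82 mm above the origin. The small hole is 12 mm up the slope and 38 mm to +y of the face's centre.
- reset_button (a joint): Travel of the recessed spring button, m: 0 out, 0.005 fully in (rigid stop); it moves along the hole, begins to move at about 1.5 N and is fully in at about 4 N; it springs back.
- start_button (a joint): Travel of the controller's raised push button, m: 0 out, 0.005 fully in; must not be pressed.
- start_button_top (a point): Top of the raised round grey button, 24 mm across in a black housing, on the same sloping face, 34 mm lower on the slope and 80 mm to the -y side of the small hole; it stands about 2 cm proud of the face.
- gate_box: Zone selector: fixed steel box 120 mm (x) by 110 mm (y), 72 mm tall, origin at the centre of its underside, z up. A zigzag groove in its top, 15 mm wide, 12 mm deep, guides the lever's 10 mm stem: three slots along y (near x -24, middle x 0, far x +24 mm) joined at their ends. Stem centre's path, (x, y) in this frame: (-24,-14) (-24,14) (0,14) (0,-14) (24,-14) (24,14), the last the closed end.
- lever_knob (a point): Centre of the lever's black grip, a block 24 x 24 mm and 36 mm tall with sides square to the box, its centre 118 mm above the ledge, its underside 28 mm above the top of the box. The lever stays upright and slides sideways only, it cannot be lifted or turned; about 1 to 2 N moves it and it stays where it is left.
- lever_along (a joint): Lever position along the box's +x, m: 0 in the near slot, 0.024 in the middle slot, 0.048 in the far slot.
- lever_across (a joint): Lever position along the slots, the box's +y, m: 0 at y -14 mm (closed end of the near slot), 0.028 at y +14 mm (closed end of the far slot). Starts between 0 and 0.012.
- jar_center (a point): Centre of the empty open glass jar, 76 mm across, 100 mm tall. Bystander.
- pot_center (a point): Centre of the white ceramic pot, 100 mm across at the rim, 85 mm tall. Bystander.
- mallet_center (a point): Centre of the head (50 x 90 x 50 mm) of the wooden mallet lying on the ledge; its handle, 22 mm thick, runs 180 mm from here along -x of this frame. Bystander.
Not all that is in view belongs to the job. Of the things shaped like the pricker, the wooden one is meant.

How it is judged:
On the way, in this order (a step that is already met when the one before it is completed fails the run):
1. the pricker is lifted clear of its stand (distance of pricker_center from where it was at the start of the episode above 0.055 m and contact force between pricker and the fingers above 0.5 N), for 0.1 s.
2. the pin holds the recessed button at least 4 mm in for 1 s (value of joint reset_button above 0.004 m and contact force between pricker and reset_button above 0.5 N), for 1 s.
3. the pricker stands in its stand again, let go, with the lever still in the near slot (horizontal distance between pricker_center and stand_hole below 0.009 m and z of pricker_center in the frame of stand_hole between 0.025 and 0.035 m and angle between pricker_center's own z axis and vertical below 0.1 rad and contact force between pricker and the fingers below 0.1 N and value of joint lever_along below 0.01 m and value of joint lever_across below 0.02 m), for 0.2 s.
4. the lever is at the closed end of the far slot (value of joint lever_along above 0.042 m and value of joint lever_across above 0.023 m), for 0.2 s.
At the end, for the whole second after the job is handed in: The pricker stands at rest and released in its stand (axis within 9 mm of the hole's centre, within 5 mm of its resting height, upright within 0.1 rad); the recessed button has sprung back out (under 1 mm); the lever is in the far slot, within 5 mm of its closed end (all of step 4 and horizontal distance between pricker_center and stand_hole below 0.009 m and z of pricker_center in the frame of stand_hole between 0.025 and 0.035 m and angle between pricker_center's own z axis and vertical below 0.1 rad and contact force between pricker and the fingers below 0.1 N and value of joint reset_button below 0.001 m and linear speed of pricker below 0.02 m/s); the robot touches nothing.
It fails at once if the raised button is pressed more than 2 mm (value of joint start_button above 0.002 m).
It fails at once if the jar is pushed more than 20 mm or tipped over (distance of jar_center from where it was at the start of the episode above 0.02 m or angle between jar_center's own z axis and vertical above 0.4 rad).
It fails at once if the pot is pushed more than 20 mm or tipped over (distance of pot_center from where it was at the start of the episode above 0.02 m or angle between pot_center's own z axis and vertical above 0.4 rad).
It fails at once if the mallet is pushed more than 20 mm or tipped over (distance of mallet_center from where it was at the start of the episode above 0.02 m or angle between mallet_center's own z axis and vertical above 0.4 rad).
It also fails if it takes over 61 s, if anything falls off the work surface, if the arm or the gripper's body presses on something with over 40 N, if the wrist force passes 120 N, or if a joint passes its speed limit or range.

## Working session

There is one attempt and no reset: what is moved stays moved. The work goes in short steps, Python scripts to look and compute and a tool call to move; the robot and the scene stay as the last step left them, time stands still between calls to the robot, and variables do not carry over. Pictures are saved under pics/ and viewed, about 8 in all and at most 12, crops included, and the job is handed in when it is done.

Besides the shell and the picture viewer there is one more tool, called as name(argument=value, ...), one argument or row to a line, values as JSON. carry_out: Moves the arm, as the interface text tells. Its arguments: {"type":"object","properties":{"series":{"type":"string"}},"required":["series"]}

```bash
mkdir -p pics; ls; cat > h.py <<'E'
import numpy as np, cv2
from cell import ctrl
from scipy.spatial.transform import Rotation as R
def T():
    s=ctrl.state(); M=np.eye(4); w,x,y,z=s['tcp_rot']; M[:3,:3]=R.from_quat([x,y,z,w]).as_matrix(); M[:3,3]=s['tool_pos']; return M
def snap(n,save=None):
    t=T(); im,d=ctrl.snapshot(n); c=ctrl.get_calibration(n); K=np.array(c['K'])
    W=t@np.array(c['mount']) if n=='wrist' else np.array(c['world_from_camera'])
    if save: cv2.imwrite(f'pics/{save}.png',im[:,:,::-1])
    return im,d,K,W
def cloud(d,K,W):
    v,u=np.mgrid[:d.shape[0],:d.shape[1]]
    P=np.stack([(u-K[0,2])*d/K[0,0],(v-K[1,2])*d/K[1,1],d],-1)
    return P@W[:3,:3].T+W[:3,3]
E
python3 - <<'E'
from h import *
print(ctrl.state())
a=snap('scene');b=snap('top');c=snap('wrist')
for n,x in zip('stw',(a,b,c)):
    np.savez(f'{n}0.npz',im=x[0],d=x[1],K=x[2],W=x[3]); print(n,x[2].tolist(),x[3].round(3).tolist())
cv2.imwrite('pics/a.png',cv2.resize(a[0],(800,500))[:,:,::-1])
cv2.imwrite('pics/b.png',cv2.resize(b[0],(800,500))[:,:,::-1])
E
```

```text
pics
{'time': 0.0, 'joints': array([ 9.70304148e-01,  1.04718880e-01,  9.64847791e-02,  1.56391425e+00,
       -6.63939740e-06,  1.35310028e+00]), 'joint_vel': array([ 0.00041023,  0.00135835, -0.00010679,  0.00085002, -0.00061651,
       -0.00118891]), 'joint_efforts': array([ 1.41130502e-03, -5.56925690e+01,  5.03651118e+01,  1.66796870e-02,
       -3.13417067e-04, -1.91595194e-05]), 'tool_pos': array([0.22390675, 0.55629541, 0.23051941]), 'tcp_rot': array([-2.65857104e-04,  1.90231571e-01,  9.81739014e-01, -6.21548860e-04]), 'contact_force': array([-0.30011316, -0.12560248, -0.17240583]), 'torque': array([-0.00372662,  0.02996082, -0.01331307]), 'grip_width': 0.9980076488529798}
s [[496.85948600812054, 0.0, 319.6578649714103], [0.0, 496.85948600812054, 203.22544969938502], [0.0, 0.0, 1.0]] [[0.739, 0.402, -0.541, 1.252], [0.674, -0.454, 0.583, -0.8], [-0.011, -0.795, -0.607, 0.936], [0.0, 0.0, 0.0, 1.0]]
t [[421.6105331217609, 0.0, 316.8859572354916], [0.0, 421.6105331217609, 200.85448878420402], [0.0, 0.0, 1.0]] [[-0.015, -0.997, 0.076, 0.441], [-1.0, 0.016, 0.011, 0.01], [-0.012, -0.076, -0.997, 1.246], [0.0, 0.0, 0.0, 1.0]]
w [[355.61606074253444, 0.0, 321.1466943045243], [0.0, 355.61606074253444, 205.42144070810883], [0.0, 0.0, 1.0]] [[0.375, 0.892, 0.253, 0.16], [0.927, -0.36, -0.103, 0.582], [-0.001, 0.273, -0.962, 0.373], [0.0, 0.0, 0.0, 1.0]]
```

View pics/a.png

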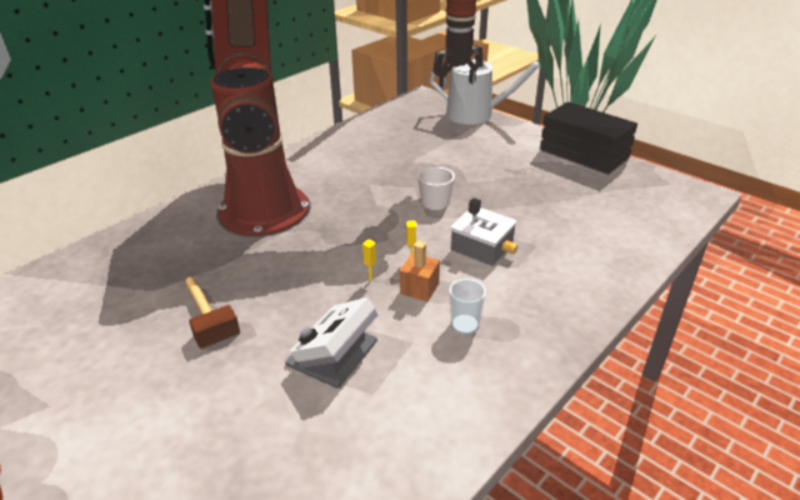

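View pics/b.png

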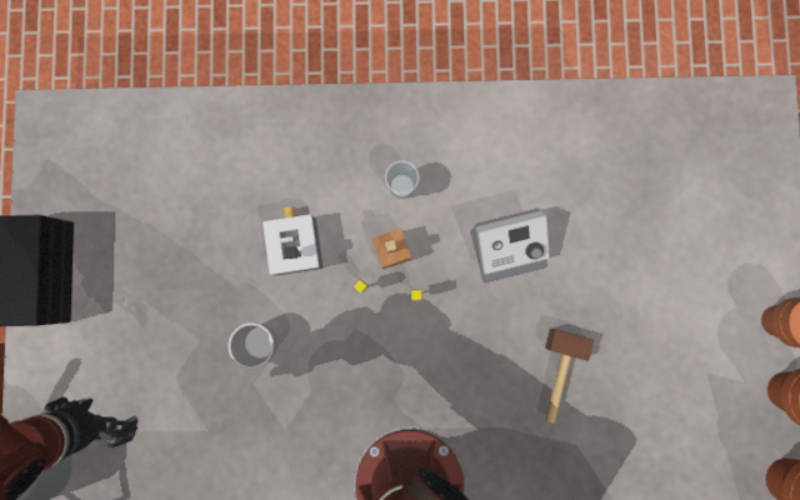

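The scene view shows the wooden handle in its orange block at (420,255) and two yellow lookalikes at (370,255) and (411,233). In the top view these are (391,245), (416,294) and (361,286). The wooden one in the block fits the description. The controller is at (512,245) and the gate box at (291,243). Next I'll measure and make the enlarged crop.

```bash
python3 - <<'E'
from h import *
z=np.load('t0.npz');P=cloud(z['d'],z['K'],z['W']);im=z['im']
def q(n,u,v):
    print(n,P[int(v/1.25),int(u/1.25)].round(3))
for n,u,v in [('prick',391,245),('stand',400,258),('yel1',361,286),('yel2',416,294),('jarrim',402,163),('jar',402,183),('potrim',251,324),('mallet',569,343),('knob',293,250),('boxtop',280,235),('hole',497,245),('start',535,251),('face',505,232),('table',400,350)]: q(n,u,v)
# regions above table
H=P[...,2]
for name,(u0,u1,v0,v1),(za,zb) in [('stand',(360,430,220,275),(.06,.08)),('prick',(360,430,220,275),(.1,.15)),('box',(250,330,200,285),(.066,.078)),('knob',(250,330,200,285),(.11,.15)),('y1',(340,385,270,300),(.08,.2)),('y2',(395,435,280,310),(.08,.2)),('jar',(380,440,150,210),(.08,.12)),('pot',(220,280,315,370),(.07,.1)),('mallet',(540,600,320,370),(.03,.08))]:
    s=np.s_[int(v0/1.25):int(v1/1.25),int(u0/1.25):int(u1/1.25)]
    p=P[s].reshape(-1,3);p=p[(p[:,2]>za)&(p[:,2]<zb)]
    if len(p)<3: print(name,len(p));continue
    r=cv2.minAreaRect((p[:,:2]*1000).astype(np.float32)); print(name,len(p),p[:,2].mean().round(3),p[:,2].max().round(3),np.round(r[0],1),np.round(r[1],1),round(r[2],1))
s=np.s_[165:228,375:445];p=P[s].reshape(-1,3);p=p[p[:,2]>.045]
A=np.c_[p[:,:2],np.ones(len(p))]
for _ in range(5):
    c=np.linalg.lstsq(A,p[:,2],rcond=None)[0];r=abs(A@c-p[:,2]);A=A[r<.006];p=p[r<.006]
n=np.array([-c[0],-c[1],1]);n/=np.linalg.norm(n)
print('face n',n.round(3),'tilt',np.degrees(np.arccos(n[2])).round(1),'yaw',np.degrees(np.arctan2(-n[1],-n[0])).round(1),c.round(4))
r=cv2.minAreaRect((p[:,:2]*1000).astype(np.float32));print(r,len(p),p[:,2].min(),p[:,2].max())
cv2.imwrite('pics/c.png',cv2.resize(im[155:250,190:460],(800,281),interpolation=cv2.INTER_CUBIC)[:,:,::-1])
E
```

```text
prick [0.54  0.035 0.127]
stand [0.516 0.014 0.07 ]
yel1 [0.456 0.101 0.108]
yel2 [ 0.435 -0.017  0.108]
jarrim [0.727 0.008 0.09 ]
jar [0.699 0.009 0.007]
potrim [0.375 0.346 0.084]
mallet [ 0.321 -0.361  0.049]
knob [0.531 0.241 0.137]
boxtop [0.572 0.285 0.062]
hole [ 0.54  -0.2    0.077]
start [ 0.527 -0.282  0.092]
face [ 0.568 -0.215  0.105]
table [ 0.304  0.018 -0.   ]
stand 551 0.07 0.077 [540.4  35.8] [70.1 69.9] 18.4
prick 72 0.129 0.135 [540.1  35.4] [21.9 21.4] 9.4
box 1381 0.073 0.078 [551.9 261.9] [120.7 111.4] 7.8
knob 97 0.134 0.141 [528.8 248.3] [23.9 24.8] 6.5
y1 70 0.108 0.114 [455.3 102.7] [22. 21.] 46.1
y2 64 0.11 0.115 [435.1 -18.1] [18.9 21.5] 89.5
jar 194 0.096 0.105 [693.1   8.8] [71.7 75.2] 89.3
pot 313 0.083 0.091 [329.5 344.7] [97.6 98.3] 44.1
mallet 685 0.047 0.057 [ 299.7 -361. ] [92.2 85.7] 74.3
face n [ 0.099 -0.679  0.727] tilt 43.4 yaw 98.3 [-0.1356  0.9342  0.385 ]
((547.0956420898438, -243.2243194580078), (114.52587127685547, 41.12141799926758), 29.305309295654297) 140 0.04741742996877685 0.11405890103589256
```

View pics/c.png

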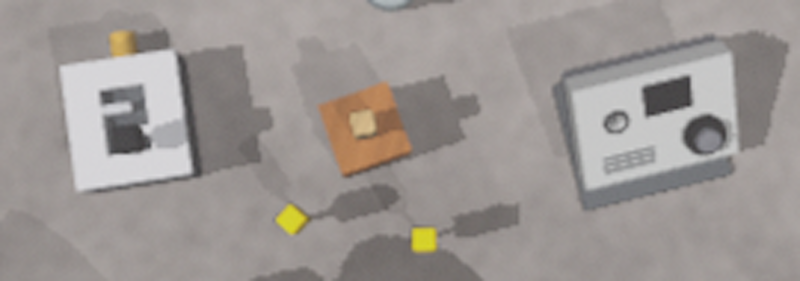

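The crop confirms it: wooden handle in the orange stand at (362,122), yellow lookalikes at (290,218) and (424,240), hole at (616,122), raised button at (706,134). Moving over the stand now.

carry_out(
  series="-1 -0.9 -0.68 0 0 0 0;-1 -0.9 -0.68 0 0 0 0;-1 -0.9 -0.68 0 0 0 0;-1 -0.9 -0.68 0 0 0 0;-1 -0.9 -0.68 0 0 0 0;-1 -0.9 -0.68 0 0 0 0;-1 -0.9 -0.68 0 0 0 0;-1 -0.9 -0.68 0 0 0 0;-1 -0.9 -0.68 0 0 0 0;-1 -0.9 -0.68 0 0 0 0;-1 -0.9 -0.68 0 0 0 0;-1 -0.9 -0.68 0 0 0 0",
)

```text
time: 1.35
tool_pos: [0.4372, 0.1975, 0.2271]
tcp_rot: [-0.002, 0.187, 0.982, -0.002]
contact_force: [-0.1, 0.4, -0.2]
grip_width: 1.001
```

carry_out(
  series="-1 0 0 0 0 0 -1;-1 0 0 0 0 0 -1;-1 0 0 0 0 0 -1;-1 0 0 0 0 0 -1",
)

```text
time: 1.75
tool_pos: [0.4391, 0.1927, 0.2259]
tcp_rot: [-0.003, -0.097, 0.995, -0.002]
contact_force: [-0.9, 0.2, 0.2]
grip_width: 0.998
```

```bash
cat >> h.py <<'E'
def delta(p):
    "shift to world point p in tool axes, units of 30 mm"
    t=T(); return (t[:3,:3].T@(np.array(p)-t[:3,3])/.03).round(2)
def turn(zdir=None,yaw=None):
    "turn (tool axes, units of 8 deg) bringing tool z to zdir, then tool x yaw (deg, vertical tool)"
    t=T()[:3,:3]
    if zdir is None: zdir=[0,0,-1]
    z=np.array(zdir,float);z/=np.linalg.norm(z)
    x=t[:,0] if yaw is None else np.array([np.cos(np.radians(yaw)),np.sin(np.radians(yaw)),0])
    x=x-z*(x@z);x/=np.linalg.norm(x);G=np.c_[x,np.cross(z,x),z]
    return (np.degrees(R.from_matrix(t.T@G).as_rotvec())/8).round(2)
E
python3 - <<'E'
from h import *
print(delta([.54,.0355,.23]),turn(yaw=189.4),np.array(ctrl.get_calibration('wrist')['mount']).round(3))
E
```

```text
[-2.29 -5.79 -0.14] [-0.02 -0.04  0.21] [[-0.001 -0.962 -0.273  0.069]
 [ 1.    -0.002  0.001 -0.   ]
 [-0.001 -0.273  0.962 -0.142]
 [ 0.     0.     0.     1.   ]]
```

carry_out(
  series="-1 -0.35 -0.87 0 0 0 0.2;-1 -0.35 -0.87 0 0 0 0;-1 -0.35 -0.87 0 0 0 0;-1 -0.35 -0.87 0 0 0 0;-1 -0.35 -0.87 0 0 0 0;-1 -0.35 -0.87 0 0 0 0;-1 -0.35 -0.85 0 0 0 0;-1 0 0 0 0 0 0",
)

```text
time: 2.55
tool_pos: [0.5456, 0.0201, 0.2237]
tcp_rot: [-0.004, -0.086, 0.996, -0.001]
contact_force: [-0.8, 1.0, -0.5]
grip_width: 1.0
```

```bash
cat > m.py <<'E'
from h import *
def rect(P,za,zb,c,r,name=''):
    p=P.reshape(-1,3);p=p[(p[:,2]>za)&(p[:,2]<zb)&(np.hypot(p[:,0]-c[0],p[:,1]-c[1])<r)]
    if len(p)<10: print(name,len(p));return
    q=cv2.minAreaRect((p[:,:2]*1000).astype(np.float32));print(name,len(p),'z',np.median(p[:,2]).round(4),np.round(q[0],1),np.round(q[1],1),round(q[2],1),'med',np.median(p[:,:2],0).round(4))
E
python3 - <<'E'
from m import *
print(ctrl.state()['tool_pos'],ctrl.state()['tcp_rot'])
im,d,K,W=snap('wrist','w1');P=cloud(d,K,W);np.savez('w1.npz',im=im,d=d,K=K,W=W)
c=(.54,.0355)
rect(P,.12,.14,c,.03,'handle');rect(P,.062,.078,c,.055,'stand');rect(P,.1,.12,(.455,.103),.02,'y1')
E
```

```text
[0.54557991 0.02009849 0.22371305] [-0.00424228 -0.08639333  0.99625118 -0.00133836]
handle 1007 z 0.1292 [539.8  32.5] [22.4 21.8] 10.5 med [0.5385 0.032 ]
stand 5348 z 0.0696 [540.   32.7] [70.4 70.1] 18.4 med [0.5319 0.0282]
y1 1121 z 0.1091 [454.6  99.9] [22.2 22.2] 47.7 med [0.4548 0.0983]
```

View pics/w1.png

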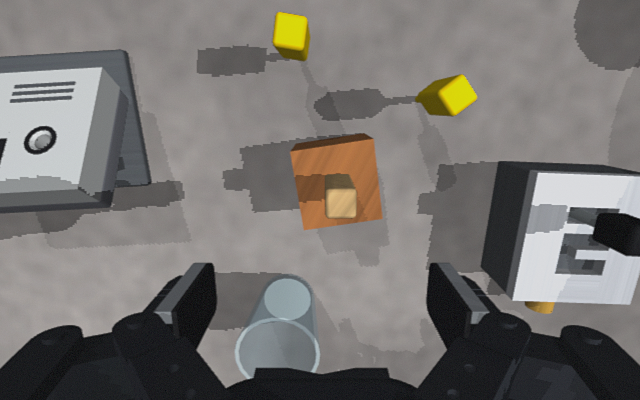

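carry_out(
  series="-1 0.12 0.44 0 0 0 0.05;-1 0 0 0.8 0 0 0;-1 0 0 0.8 0 0 0;-1 0 0 0 0 0 0",
)

```text
time: 3.0
tool_pos: [0.536, 0.0391, 0.1754]
tcp_rot: [-0.004, -0.084, 0.996, -0.0]
contact_force: [-0.6, 0.7, -1.6]
grip_width: 0.998
```

```bash
python3 - <<'E'
from m import *
print(ctrl.state()['tool_pos'])
im,d,K,W=snap('wrist');P=cloud(d,K,W)
c=(.54,.0325)
rect(P,.12,.14,c,.03,'handle');rect(P,.062,.078,c,.055,'stand')
print(delta([.5398,.0325,.086]),turn(yaw=190.2))
E
```

```text
[0.53604    0.03912188 0.17537709]
handle 1501 z 0.1293 [539.8  32.4] [22.5 21.9] 9.6 med [0.5378 0.0324]
stand 6982 z 0.0696 [540.   32.5] [70.4 70.5] 18.5 med [0.5299 0.0315]
[-0.09 -0.23  3.04] [-0.01 -0.05 -0.07]
```

carry_out(
  series="-1 -0.1 -0.23 0.3 0 -0.05 0;-1 0 0 0 0 0 0;-1 0 0 0.9 0 0 0;-1 0 0 0.9 0 0 0;-1 0 0 0.7 0 0 0;-1 0 0 0 0 0 0",
)

```text
time: 3.65
tool_pos: [0.5446, 0.0331, 0.0976]
tcp_rot: [0.005, -0.084, 0.996, -0.002]
contact_force: [0.5, 1.0, -1.1]
grip_width: 1.0
```

```bash
python3 - <<'E'
from m import *
print(ctrl.state()['tool_pos'],delta([.5398,.0325,.086]),turn(yaw=190.))
E
```

```text
[0.54455848 0.03309229 0.09763922] [0.16 0.01 0.39] [-0.03  0.07 -0.04]
```

carry_out(
  series="-1 0.15 0 0.3 0 0.06 0;-1 0 0 0.1 0 0 0;-1 0 0 0 0 0 0",
)

```text
time: 3.95
tool_pos: [0.5416, 0.0319, 0.0884]
tcp_rot: [0.003, -0.084, 0.996, -0.002]
contact_force: [0.6, -0.2, 0.4]
grip_width: 0.998
```

```bash
python3 - <<'E'
from m import *
print(ctrl.state()['tool_pos'],delta([.5398,.0325,.086]),turn(yaw=190.))
E
```

```text
[0.54155992 0.03185246 0.08835332] [0.05 0.03 0.08] [-0.04  0.03 -0.04]
```

Within 2 mm. Closing.

carry_out(
  series="1 0.05 0.02 0.05 0 0 0;1 0 0 0 0 0 0;1 0 0 0 0 0 0;1 0 0 0 0 0 0;1 0 0 0 0 0 0;1 0 0 0 0 0 0;1 0 0 0 0 0 0;1 0 0 0 0 0 0",
)

```text
time: 4.75
tool_pos: [0.5414, 0.032, 0.0894]
tcp_rot: [0.004, -0.084, 0.996, -0.003]
contact_force: [-0.3, -0.2, -0.0]
grip_width: 0.249
```

carry_out(
  series="1 0 0 -0.3 0 0 0;1 0 0 -0.7 0 0 0;1 0 0 -0.9 0 0 0;1 0 0 -0.9 0 0 0;1 0 0 -0.9 0 0 0;1 0 0 -0.9 0 0 0;1 0 0 -0.5 0 0 0;1 0 0 0 0 0 0",
)

```text
time: 5.55
tool_pos: [0.5387, 0.033, 0.2515]
tcp_rot: [0.004, -0.084, 0.996, -0.003]
contact_force: [0.1, 0.5, 0.3]
grip_width: 0.254
```

```bash
python3 - <<'E'
from m import *
print(ctrl.state()['tool_pos'])
im,d,K,W=snap('wrist','w2');np.savez('w2.npz',im=im,d=d,K=K,W=W)
n=np.array([-.557,-.135,.819])
g=T();print('grasp in',g.round(4).tolist())
E
```

```text
[0.53872386 0.03296537 0.25149811]
grasp in [[-0.9858, -0.1675, 0.0078, 0.5385], [-0.1676, 0.9859, -0.0046, 0.033], [-0.0069, -0.0059, -1.0, 0.2503], [0.0, 0.0, 0.0, 1.0]]
```

View pics/w2.png

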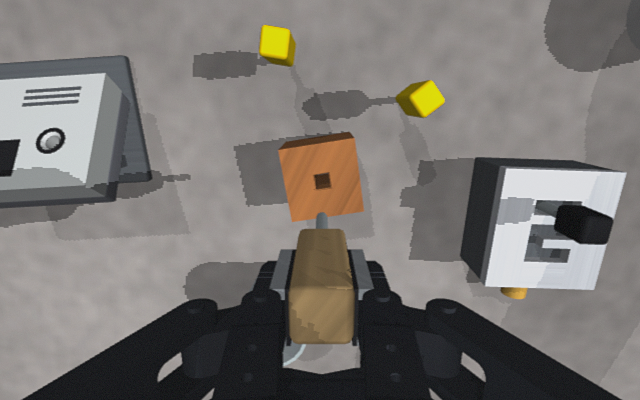

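The pricker is held and lifted. Stand hole is at (322,181), reset hole with its ring at (50,140). Now fitting the face and hole from both wrist views.

```bash
cat >> m.py <<'E'
def plane(p,it=8,tol=.003,n0=(-.557,-.135,.819)):
    n0=np.array(n0);s=p@n0;h,e=np.histogram(s,60);m=abs(s-e[h.argmax()])<.006;p=p[m]
    for _ in range(it):
        c=p.mean(0);n=np.linalg.svd(p-c,full_matrices=0)[2][2];n*=np.sign(n[2]);p=p[abs((p-c)@n)<tol]
    return c,n,p
def ray(u,v,K,W,c,n):
    r=W[:3,:3]@np.array([(u-K[0,2])/K[0,0],(v-K[1,2])/K[1,1],1]);o=W[:3,3];return o+r*((c-o)@n)/(r@n)
E
python3 - <<'E'
from m import *
for f,(u0,u1,v0,v1),(u,v),R0 in [('w1',(0,118,70,200),(40,140),22),('w2',(0,118,75,200),(50,140.5),22),('t0',(375,445,165,232),(397.6,196),8)]:
    z=np.load(f+'.npz');im,d,K,W=(z[k] for k in('im','d','K','W'))
    P=cloud(d,K,W)[v0:v1,u0:u1];I=im[v0:v1,u0:u1].astype(int)
    w=(I.min(2)>165)&(P[...,2]>.03)
    c,n,p=plane(P[w])
    g=cv2.cvtColor(im,cv2.COLOR_RGB2GRAY)
    ui,vi=int(u),int(v)
    k=g[vi-R0:vi+R0,max(ui-R0,0):ui+R0]<95
    cnt,_=cv2.findContours(k.astype(np.uint8),cv2.RETR_EXTERNAL,cv2.CHAIN_APPROX_NONE)
    for q in cnt:
        if len(q)>12:
            e=cv2.fitEllipse(q);uu,vv=e[0][0]+max(ui-R0,0),e[0][1]+vi-R0
            print('  ell',round(uu,1),round(vv,1),np.round(e[1],1),ray(uu,vv,K,W,c,n).round(4))
    print(f,len(p),'n',n.round(3),'tilt',np.degrees(np.arccos(n[2])).round(1),'yaw',np.degrees(np.arctan2(-n[1],-n[0])).round(1),ray(u,v,K,W,c,n).round(4))
E
```

```text
ell 39.7 139.6 [24.4 33.3] [ 0.5397 -0.2022  0.0882]
w1 8209 n [-0.558 -0.131  0.82 ] tilt 35.0 yaw 13.2 [ 0.5399 -0.2018  0.0884]
  ell 50.0 140.3 [22.2 29.8] [ 0.5397 -0.2022  0.0882]
w2 7374 n [-0.558 -0.131  0.82 ] tilt 35.0 yaw 13.2 [ 0.5398 -0.2021  0.0884]
t0 722 n [-0.557 -0.135  0.82 ] tilt 35.0 yaw 13.7 [ 0.5394 -0.1998  0.0866]
```

carry_out(
  series="1 0.46 -0.88 0.14 0 0 0;1 0.46 -0.88 0.14 0 0 0;1 0.46 -0.88 0.14 0 0 0;1 0.46 -0.88 0.14 0 0 0;1 0.46 -0.88 0.14 0 0 0;1 0.46 -0.88 0.14 0 0 0;1 0.46 -0.88 0.14 0 0 0;1 0.46 -0.88 0.14 0 0 0;1 0.46 -0.88 0.14 0 0 0;1 0 0 0 0 0 0",
)

```text
time: 6.6
tool_pos: [0.4487, -0.2281, 0.1985]
tcp_rot: [-0.002, -0.086, 0.996, 0.002]
contact_force: [0.0, 1.2, -1.4]
grip_width: 0.244
```

```bash
cat >> m.py <<'E'
M=np.array([.5397,-.2022,.0882]); N=np.array([-.558,-.131,.82]);N/=np.linalg.norm(N)
TIP=np.array([.002,.0012,.0701]); PD=np.array([.0069,.0059,1.])
def tipinfo():
    "tip in hole frame (up-slope, +y, along normal), pin axis error, shifts to hole axis"
    t=T();tip=t[:3,:3]@TIP+t[:3,3];X=np.array([N[2],0,-N[0]]);X=np.array([1,0,0])-N*N[0];
    X=np.array([.9736,.2286,0]);X-=N*(X@N);X/=np.linalg.norm(X);Y=np.cross(N,X)
    r=tip-M;print('tip hole frame mm',(np.array([r@X,r@Y,r@N])*1000).round(1))
    a=t[:3,:3]@PD;a/=np.linalg.norm(a);print('axis err deg',np.degrees(np.arccos(min(1,-a@N))).round(2),'turn',(np.degrees(t[:3,:3].T@np.cross(a,-N))/8).round(3))
    lat=r-N*(r@N);print('lat shift tool units',(t[:3,:3].T@(-lat)/.03).round(3),'normal dir in tool',(t[:3,:3].T@-N).round(3),'F.n',round(float(ctrl.state()['contact_force']@N),2))
E
python3 -c "
from m import *
print(turn(-N));tipinfo()"
```

```text
[-0.26 -4.39  0.08]
tip hole frame mm [-56.2  -2.8  88.4]
axis err deg 35.54 turn [-0.182 -4.159  0.026]
lat shift tool units [-1.524  0.188 -1.079] normal dir in tool [-0.575  0.03   0.818] F.n -1.3
```

carry_out(
  series="1 0 0 0 -0.04 -0.88 0;1 0 0 0 -0.04 -0.88 0;1 0 0 0 -0.04 -0.88 0;1 0 0 0 -0.04 -0.88 0;1 0 0 0 -0.04 -0.88 0;1 0 0 0 0 0 0",
)

```text
time: 7.2
tool_pos: [0.4487, -0.2237, 0.1896]
tcp_rot: [0.306, -0.08, 0.947, 0.048]
contact_force: [-0.2, 0.0, -1.5]
grip_width: 0.247
```

```bash
python3 -c "
from m import *
tipinfo()"
```

```text
tip hole frame mm [-19.1   1.6  66.6]
axis err deg 0.99 turn [ 0.087  0.087 -0.001]
lat shift tool units [-0.637 -0.012  0.012] normal dir in tool [ 0.019 -0.006  1.   ] F.n -1.11
```

carry_out(
  series="1 -0.3 0 0 0.08 0.08 0;1 -0.35 0 0.4 0 0 0;1 0 0 0.8 0 0 0;1 0 0 0 0 0 0",
)

```text
time: 7.6
tool_pos: [0.4855, -0.216, 0.1699]
tcp_rot: [0.296, -0.077, 0.951, 0.041]
contact_force: [-1.0, 0.2, -0.4]
grip_width: 0.248
```

```bash
python3 -c "
from m import *
tipinfo();im,d,K,W=snap('wrist','w3');np.savez('w3.npz',im=im,d=d,K=K,W=W)
cv2.imwrite('pics/w3c.png',cv2.resize(im[80:320,200:440],(720,720),interpolation=cv2.INTER_CUBIC)[:600,:,::-1])
p=np.linalg.inv(W)@np.r_[M,1];print('hole predicted px',K@p[:3]/p[2])
t=T();p=np.linalg.inv(W)@np.r_[t[:3,:3]@TIP+t[:3,3],1];print('tip predicted px',K@p[:3]/p[2])
"
```

```text
tip hole frame mm [-1.2 -0.1 28.9]
axis err deg 0.54 turn [-0.008 -0.067  0.   ]
lat shift tool units [-0.038  0.007 -0.   ] normal dir in tool [-0.002  0.007  1.   ] F.n 0.22
hole predicted px [324.06281639 205.26855354   1.        ]
tip predicted px [322.86262059 218.18170565   1.        ]
```

View pics/w3c.png

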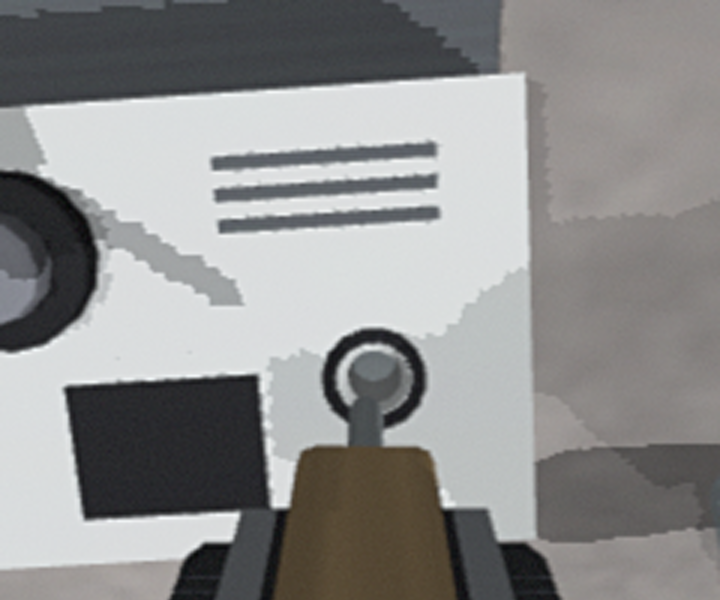

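Ring centre sits at crop (374,379), within 1 px of the prediction, and the pin comes in at (367,398) in line with it. Advancing to just above the mouth.

carry_out(
  series="1 -0.04 0 0.35 0 -0.06 0;1 0 0 0.35 0 0 0;1 0 0 0 0 0 0",
)

```text
time: 7.95
tool_pos: [0.499, -0.2136, 0.1567]
tcp_rot: [0.3, -0.078, 0.95, 0.04]
contact_force: [-0.6, 0.9, -0.4]
grip_width: 0.251
```

```bash
python3 -c "
from m import *
tipinfo()"
```

```text
tip hole frame mm [ 3.  -1.1 10.2]
axis err deg 0.22 turn [-0.02  -0.018  0.   ]
lat shift tool units [ 0.102  0.029 -0.001] normal dir in tool [0.004 0.009 1.   ] F.n -0.11
```

carry_out(
  series="1 0.1 0.03 0 0 0 0;1 0 0 0 0 0 0",
)

```text
time: 8.15
tool_pos: [0.4961, -0.2131, 0.1557]
tcp_rot: [0.299, -0.079, 0.95, 0.04]
contact_force: [-0.4, 0.9, -0.0]
grip_width: 0.251
```

```bash
python3 -c "
from m import *
tipinfo()"
```

```text
tip hole frame mm [ 0.1  0.  10.9]
axis err deg 0.26 turn [-0.022 -0.025  0.   ]
lat shift tool units [ 0.004 -0.002 -0.   ] normal dir in tool [0.003 0.009 1.   ] F.n 0.08
```

carry_out(
  series="1 0 0 0.27 0 0 0;1 0 0 0.27 0 0 0;1 0 0 0 0 0 0",
)

```text
time: 8.45
tool_pos: [0.5057, -0.2119, 0.1422]
tcp_rot: [0.299, -0.078, 0.95, 0.039]
contact_force: [0.6, 0.1, -0.5]
grip_width: 0.252
```

```bash
python3 -c "
from m import *
tipinfo()"
```

```text
tip hole frame mm [ 0.3 -1.1 -5.7]
axis err deg 0.33 turn [-0.035 -0.022  0.   ]
lat shift tool units [ 0.013  0.036 -0.   ] normal dir in tool [0.004 0.011 1.   ] F.n -0.77
```

carry_out(
  series="1 0.01 0.03 0.17 0 0 0;1 0 0 0.17 0 0 0;1 0 0 0 0 0 0",
)

```text
time: 8.75
tool_pos: [0.5115, -0.2094, 0.1325]
tcp_rot: [0.299, -0.078, 0.95, 0.039]
contact_force: [0.0, 0.5, -0.9]
grip_width: 0.251
```

```bash
python3 -c "
from m import *
tipinfo()"
```

```text
tip hole frame mm [ -0.2   0.1 -17.1]
axis err deg 0.32 turn [-0.031 -0.025  0.   ]
lat shift tool units [-0.006 -0.001  0.   ] normal dir in tool [0.003 0.01  1.   ] F.n -0.84
```

carry_out(
  series="1 0 0 0.1 0 0 0;1 0 0 0.1 0 0 0;1 0 0 0 0 0 0",
)

```text
time: 9.05
tool_pos: [0.5153, -0.2087, 0.1278]
tcp_rot: [0.299, -0.078, 0.95, 0.039]
contact_force: [-3.3, 0.7, 1.4]
grip_width: 0.254
```

```bash
python3 -c "
from m import *
tipinfo()"
```

```text
tip hole frame mm [  0.2  -0.2 -23.2]
axis err deg 0.33 turn [-0.033 -0.023  0.   ]
lat shift tool units [ 0.008  0.006 -0.   ] normal dir in tool [0.004 0.011 1.   ] F.n 2.9
```

carry_out(
  series="1 0 0 0.08 0 0 0;1 0 0 0 0 0 0",
)

```text
time: 9.25
tool_pos: [0.5164, -0.2089, 0.1272]
tcp_rot: [0.299, -0.078, 0.95, 0.039]
contact_force: [-8.9, 3.4, 5.9]
grip_width: 0.251
```

```bash
python3 -c "
from m import *
tipinfo()"
```

```text
tip hole frame mm [  0.7  -0.7 -24.3]
axis err deg 0.39 turn [-0.041 -0.028  0.   ]
lat shift tool units [ 0.026  0.022 -0.   ] normal dir in tool [0.003 0.012 1.   ] F.n 9.38
```

carry_out(
  series="1 0.01 0.01 0.04 0 0 0;1 0 0 0.04 0 0 0;1 0 0 0.04 0 0 0;1 0 0 0.04 0 0 0",
)

```text
time: 9.65
tool_pos: [0.5181, -0.2096, 0.1276]
tcp_rot: [0.298, -0.077, 0.951, 0.037]
contact_force: [-16.5, 1.0, 16.2]
grip_width: 0.248
```

```bash
python3 -c "
from m import *
tipinfo()"
```

```text
tip hole frame mm [  2.   -2.  -24.8]
axis err deg 0.6 turn [-0.064 -0.038  0.001]
lat shift tool units [ 0.072  0.061 -0.001] normal dir in tool [0.002 0.015 1.   ] F.n 22.31
```

carry_out(
  series="1 0.03 0.03 0 0 0 0;1 0.02 0.02 0 0 0 0;1 0 0 0.01 0 0 0;1 0 0 0.01 0 0 0",
)

```text
time: 10.05
tool_pos: [0.5172, -0.2093, 0.1281]
tcp_rot: [0.299, -0.077, 0.951, 0.036]
contact_force: [-4.8, 0.7, 4.9]
grip_width: 0.251
```

```bash
python3 -c "
from m import *
tipinfo()"
```

```text
tip hole frame mm [  1.7  -1.7 -23.9]
axis err deg 0.71 turn [-0.083 -0.032  0.001]
lat shift tool units [ 0.061  0.053 -0.001] normal dir in tool [0.002 0.017 1.   ] F.n 6.64
```

carry_out(
  series="1 0.02 0.02 0.03 0 0 0;1 0.02 0.02 0.03 0 0 0;1 0.01 0.01 0.03 0 0 0;1 0.01 0.01 0.02 0 0 0;1 0.01 0.01 0.02 0 0 0;1 0.01 0.01 0.02 0 0 0",
)

```text
time: 10.65
tool_pos: [0.5176, -0.209, 0.1278]
tcp_rot: [0.299, -0.076, 0.951, 0.033]
contact_force: [-11.2, 0.9, 11.0]
grip_width: 0.257
```

carry_out(
  series="1 0.01 0.01 0.02 0 0 0;1 0.01 0.01 0.02 0 0 0;1 0.01 0.01 0.02 0 0 0;1 0.01 0.01 0.02 0 0 0;1 0.01 0.01 0.02 0 0 0",
)

```text
time: 11.15
tool_pos: [0.5176, -0.2088, 0.1278]
tcp_rot: [0.299, -0.075, 0.951, 0.032]
contact_force: [-10.6, -0.5, 10.9]
grip_width: 0.25
```

```bash
python3 -c "
from m import *
tipinfo()"
```

```text
tip hole frame mm [  1.9  -1.8 -24.4]
axis err deg 1.16 turn [-0.141 -0.033  0.001]
lat shift tool units [ 0.068  0.056 -0.002] normal dir in tool [0.002 0.026 1.   ] F.n 14.93
```

Held against the stop for about 1.9 s at 7–22 N. Withdrawing along the pin.

carry_out(
  series="1 0.03 0.03 -0.2 0 0 0;1 0 0 -0.4 0 0 0;1 0 0 -0.6 0 0 0;1 0 0 -0.8 0 0 0;1 0 0 -0.8 0 0 0;1 0 0 -0.8 0 0 0;1 0 0 0 0 0 0",
)

```text
time: 11.85
tool_pos: [0.453, -0.2177, 0.2162]
tcp_rot: [0.298, -0.076, 0.951, 0.034]
contact_force: [-0.2, -1.1, -0.5]
grip_width: 0.253
```

carry_out(
  series="1 0 0 0 0.06 0.88 0;1 0 0 0 0.06 0.88 0;1 0 0 0 0.06 0.88 0;1 0 0 0 0.06 0.88 0;1 0 0 0 0.06 0.88 0;1 0 0 0 0 0 0",
)

```text
time: 12.45
tool_pos: [0.4535, -0.2177, 0.2079]
tcp_rot: [-0.015, -0.074, 0.997, -0.012]
contact_force: [-0.7, 0.1, -2.2]
grip_width: 0.254
```

```bash
python3 -c "
from m import *
print(delta([.5398,.0325,.25]),turn(yaw=189.9),T().round(4).tolist())"
```

```text
[-4.03  7.79 -1.7 ] [-0.15 -0.22 -0.17] [[-0.9885, -0.1486, -0.0273, 0.4535], [-0.1479, 0.9887, -0.0258, -0.2177], [0.0308, -0.0215, -0.9993, 0.2079], [0.0, 0.0, 0.0, 1.0]]
```

carry_out(
  series="1 -0.45 0.87 -0.3 -0.15 -0.2 -0.17;1 -0.45 0.87 -0.3 0 0 0;1 -0.45 0.87 -0.2 0 0 0;1 -0.45 0.87 -0.2 0 0 0;1 -0.45 0.87 -0.2 0 0 0;1 -0.45 0.87 -0.2 0 0 0;1 -0.45 0.87 -0.1 0 0 0;1 -0.45 0.87 -0.1 0 0 0;1 -0.4 0.8 0 0 0 0;1 0 0 0 0 0 0",
)

```text
time: 13.45
tool_pos: [0.5348, 0.0453, 0.2507]
tcp_rot: [0.008, -0.086, 0.996, 0.008]
contact_force: [-0.3, 0.4, -0.5]
grip_width: 0.253
```

```bash
cat >> m.py <<'E'
S=np.array([.5399,.0326,.0695])
def ins():
    t=T();tip=t[:3,:3]@TIP+t[:3,3];a=t[:3,:3]@PD;a/=np.linalg.norm(a)
    r=tip-S;e=np.array([*(-r[:2]),0]);print('tip rel stand mm',(r*1000).round(1),'axis',(np.degrees(a[:2])).round(2),'turn',(np.degrees(t[:3,:3].T@np.cross(a,[0,0,-1]))/8).round(3),'lat units',(t[:3,:3].T@e/.03).round(3),'F',ctrl.state()['contact_force'].round(1))
E
python3 -c "
from m import *
ins()
t=T();im,d,K,W=snap('wrist','w4');P=cloud(d,K,W)
rect(P,.062,.078,S[:2],.055,'stand')
# pricker butt & handle in tool frame
Q=(P.reshape(-1,3)-t[:3,3])@t[:3,:3]
for a in np.arange(-.04,.022,.006):
    q=Q[(Q[:,2]>a)&(Q[:,2]<a+.006)&(abs(Q[:,1])<.0085)&(abs(Q[:,0])<.03)]
    if len(q): print(a.round(3),len(q),np.percentile(q[:,0],[2,50,98]).round(4),q[:,1].mean().round(4))
q=Q[(Q[:,2]>.025)&(Q[:,2]<.066)&(abs(Q[:,1])<.01)&(abs(Q[:,0])<.02)];print('pin',len(q),np.polyfit(q[:,2],q[:,1],1) if len(q)>9 else '',np.percentile(q,[2,50,98],axis=0).round(4).tolist() if len(q) else '')
# stand hole: dark pixels within top
g=cv2.cvtColor(im,cv2.COLOR_RGB2GRAY);m=(abs(P[...,0]-S[0])<.012)&(abs(P[...,1]-S[1])<.012)&(g<60)
v,u=np.nonzero(m)
print('hole px',len(u),(u.min()+u.max())/2 if len(u) else '',(v.min()+v.max())/2 if len(u) else '',ray(u.mean(),v.mean(),K,W,S,np.array([0,0,1.])) if len(u) else '')
cv2.imwrite('pics/w4c.png',cv2.resize(im[100:360,210:430],(660,780))[:600,:,::-1])
"
```

```text
tip rel stand mm [ -6.3  14.8 111.1] axis [0.39 1.31] turn [ 0.153  0.076 -0.002] lat units [-0.122 -0.523 -0.006] F [-0.3  0.4 -0.5]
stand 5428 z 0.0696 [540.   32.7] [70.7 70.1] 18.5 med [0.5376 0.0322]
-0.04 1456 [-0.0086  0.0091  0.0125] -0.0001
-0.034 396 [0.0115 0.0121 0.0127] 0.0
-0.028 360 [0.0116 0.0122 0.0127] -0.0
-0.022 311 [0.0117 0.0122 0.0128] -0.0001
-0.016 274 [0.0118 0.0123 0.0128] 0.0002
-0.01 236 [0.0119 0.0124 0.0129] -0.0002
-0.004 221 [0.012  0.0125 0.013 ] 0.0001
0.002 191 [0.012  0.0125 0.013 ] -0.0002
0.008 175 [0.0121 0.0126 0.013 ] 0.0002
0.014 80 [0.0123 0.0126 0.013 ] -0.0001
pin 171 [0.00160906 0.00015625] [[0.0029, -0.0031, 0.0386], [0.0052, 0.0003, 0.051], [0.0059, 0.0035, 0.065]]
hole px 941 283.5 270.5 [0.64733855 0.02628171 0.0695    ]
```

View pics/w4c.png

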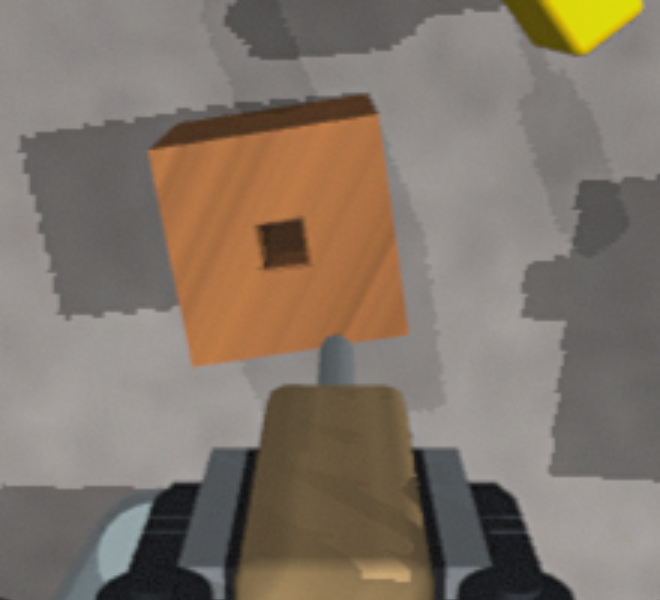

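Stand hole is at crop (284,243), with the pin tip at (336,345) and the handle square between the pads. Updating the tip offset from the depth (handle centred in y).

```bash
sed -i 's/^TIP=.*/TIP=np.array([.0022,.0003,.0701]); PD=np.array([.010,.001,1.])/' m.py; python3 -c "
from m import *
ins()
z=np.load('w2.npz')
im,d,K,W=snap('wrist'); print(ray(304.7,181,K,W,S,np.array([0,0,1.])).round(4), ray(322.3,181,z['K'],z['W'],S,np.array([0,0,1.])).round(4))"
```

```text
tip rel stand mm [ -6.7  12.7 111. ] axis [0.24 0.97] turn [ 0.114  0.05  -0.001] lat units [-0.147 -0.454 -0.004] F [-0.3 -0.2 -0.6]
[0.5391 0.0321 0.0695] [0.5399 0.033  0.0695]
```

carry_out(
  series="1 -0.14 -0.43 0 0.11 0.05 0;1 0 0 0 0 0 0;1 0 0 0.8 0 0 0;1 0 0 0.8 0 0 0;1 0 0 0.8 0 0 0;1 0 0 0.2 0 0 0;1 0 0 0 0 0 0",
)

```text
time: 14.25
tool_pos: [0.5423, 0.0232, 0.1704]
tcp_rot: [0.006, -0.081, 0.997, -0.001]
contact_force: [0.8, 0.5, -1.1]
grip_width: 0.253
```

```bash
python3 -c "
from m import *
ins()"
```

```text
tip rel stand mm [ 1.1 -9.5 30.8] axis [ 0.16 -0.07] turn [-0.012  0.018  0.   ] lat units [-0.015  0.319 -0.001] F [ 0.8  0.5 -1.1]
```

carry_out(
  series="1 -0.01 0.31 0 0 0 0;1 0 0 0 0 0 0;1 0 0 0 0 0 0",
)

```text
time: 14.55
tool_pos: [0.5422, 0.0324, 0.1735]
tcp_rot: [0.008, -0.08, 0.997, -0.001]
contact_force: [0.4, -0.5, -0.2]
grip_width: 0.254
```

```bash
python3 -c "
from m import *
ins()"
```

```text
tip rel stand mm [ 1.2 -0.3 33.8] axis [ 0.35 -0.1 ] turn [-0.019  0.041  0.   ] lat units [ 0.037  0.018 -0.001] F [ 0.4 -0.5 -0.2]
```

Lateral offset about 1 mm (hole clearance ±3.5 mm). Descending into the mouth.

carry_out(
  series="1 0.04 0.02 0.4 0 0.03 0;1 0 0 0.5 0 0 0;1 0 0 0 0 0 0",
)

```text
time: 14.85
tool_pos: [0.5421, 0.0329, 0.1456]
tcp_rot: [0.007, -0.08, 0.997, -0.002]
contact_force: [-1.1, -0.1, -0.7]
grip_width: 0.253
```

```bash
python3 -c "
from m import *
ins()"
```

```text
tip rel stand mm [0.9 0.1 6. ] axis [ 0.23 -0.16] turn [-0.025  0.025  0.   ] lat units [ 0.031  0.001 -0.   ] F [-1.1 -0.1 -0.7]
```

carry_out(
  series="1 0.03 0 0.3 0 0 0;1 0 0 0.3 0 0 0;1 0 0 0.4 0 0 0;1 0 0 0.4 0 0 0;1 0 0 0 0 0 0",
)

```text
time: 15.35
tool_pos: [0.5407, 0.0327, 0.0983]
tcp_rot: [0.006, -0.08, 0.997, -0.001]
contact_force: [0.2, 0.0, -0.9]
grip_width: 0.256
```

```bash
python3 -c "
from m import *
ins()"
```

```text
tip rel stand mm [ -0.5  -0.1 -41.3] axis [ 0.1  -0.14] turn [-0.019  0.01   0.   ] lat units [-0.018 -0.     0.   ] F [ 0.2  0.  -0.9]
```

carry_out(
  series="1 0 0 0.15 0 0 0;1 0 0 0.1 0 0 0;1 0 0 0.04 0 0 0;1 0 0 0 0 0 0",
)

```text
time: 15.75
tool_pos: [0.5413, 0.0326, 0.0895]
tcp_rot: [0.006, -0.08, 0.997, -0.002]
contact_force: [-0.1, 0.7, -0.7]
grip_width: 0.252
```

```bash
python3 -c "
from m import *
ins()"
```

```text
tip rel stand mm [  0.1  -0.2 -50.1] axis [ 0.15 -0.15] turn [-0.022  0.016  0.   ] lat units [ 0.001  0.007 -0.   ] F [-0.1  0.7 -0.7]
```

carry_out(
  series="1 0 0 0.04 0 0 0;1 0 0 0.03 0 0 0;1 0 0 0 0 0 0",
)

```text
time: 16.05
tool_pos: [0.5421, 0.0325, 0.0897]
tcp_rot: [0.007, -0.08, 0.997, -0.002]
contact_force: [0.1, 0.9, -0.6]
grip_width: 0.255
```

carry_out(
  series="-1 0 0 0 0 0 0;-1 0 0 0 0 0 0;-1 0 0 0 0 0 0;-1 0 0 0 0 0 0;-1 0 0 0 0 0 0;-1 0 0 0 0 0 0;-1 0 0 0 0 0 0;-1 0 0 0 0 0 0",
)

```text
time: 16.85
tool_pos: [0.5424, 0.0324, 0.0897]
tcp_rot: [0.008, -0.08, 0.997, -0.002]
contact_force: [-0.6, -0.4, -1.2]
grip_width: 1.001
```

carry_out(
  series="-1 0 0 -0.5 0 0 0;-1 0 0 -0.9 0 0 0;-1 0 0 -0.9 0 0 0;-1 0 0 -0.9 0 0 0;-1 0 0 -0.9 0 0 0;-1 0 0 -0.5 0 0 0;-1 0 0 0 0 0 0",
)

```text
time: 17.55
tool_pos: [0.5395, 0.0329, 0.2393]
tcp_rot: [0.009, -0.08, 0.997, -0.002]
contact_force: [0.0, 0.5, -0.6]
grip_width: 1.005
```

```bash
python3 -c "
from m import *
im,d,K,W=snap('wrist','w5');P=cloud(d,K,W);np.savez('w5.npz',im=im,d=d,K=K,W=W)
rect(P,.122,.14,S[:2],.04,'handle');rect(P,.062,.078,S[:2],.055,'stand')
rect(P,.066,.078,(.552,.26),.1,'box');rect(P,.125,.145,(.529,.247),.03,'knob')
print(delta([.529,.247,.22]),T().round(3).tolist())
"
```

```text
handle 880 z 0.1293 [540.3  31.8] [21.8 21.7] 9.0 med [0.5392 0.0316]
stand 4859 z 0.0696 [539.9  32.7] [70.6 70.1] 18.7 med [0.5314 0.0319]
box 11776 z 0.0717 [551.7 258.8] [121.  112.3] 7.7 med [0.549  0.2479]
knob 1266 z 0.1349 [528.8 244.7] [24.  24.5] 6.3 med [0.5276 0.2407]
[-0.79  7.1   0.58] [[-0.987, -0.16, 0.017, 0.539], [-0.16, 0.987, -0.003, 0.033], [-0.016, -0.006, -1.0, 0.238], [0.0, 0.0, 0.0, 1.0]]
```

View pics/w5.png

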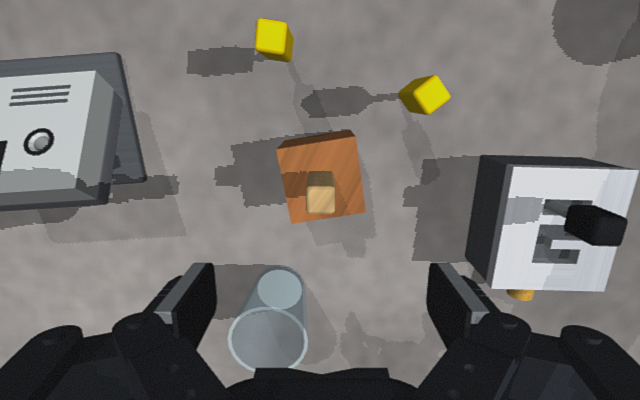

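Pricker is seated again: butt at 0.1293 as before, within 1 mm of the stand's centre. Knob at (597,226), tops the box by the expected height (0.135), and in the box frame is at (-24.6,-10.9) mm. Going to the knob.

carry_out(
  series="-1 -0.1 0.88 0.1 0 0.05 0.19;-1 -0.1 0.88 0.1 0 0.05 0;-1 -0.1 0.88 0.1 0 0 0;-1 -0.1 0.88 0.1 0 0 0;-1 -0.1 0.88 0.1 0 0 0;-1 -0.1 0.88 0.1 0 0 0;-1 -0.1 0.88 0.1 0 0 0;-1 -0.1 0.86 0.1 0 0 0;-1 0 0 0 0 0 0;-1 0 0 0 0 0 0",
)

```text
time: 18.6
tool_pos: [0.5298, 0.2516, 0.2019]
tcp_rot: [-0.005, -0.065, 0.998, -0.003]
contact_force: [-0.6, -0.3, -0.0]
grip_width: 0.998
```

```bash
cat >> m.py <<'E'
B=np.array([.5517,.2588]);ba=np.radians(7.7);U=np.array([np.cos(ba),np.sin(ba)]);V=np.array([-U[1],U[0]])
def box(x,y,z):
    return np.r_[B+(x*U+y*V)/1000,z]
def gb():
    t=T();r=(t[:2,3]-B)*1000;print('tcp in box mm',(r@U).round(1),(r@V).round(1),'z',t[2,3].round(4),'F box',(ctrl.state()['contact_force']@np.c_[np.r_[U,0],np.r_[V,0],[0,0,1]]).round(1),'turn',turn(yaw=187.7),'g',round(ctrl.state()['grip_width'],3))
E
python3 -c "
from m import *
im,d,K,W=snap('wrist');P=cloud(d,K,W)
rect(P,.066,.078,B,.1,'box');rect(P,.125,.145,(.529,.247),.03,'knob')
gb();print(delta([.5288,.2447,.1]))
"
```

```text
box 15870 z 0.0716 [551.4 258.6] [120.9 110.4] 7.7 med [0.5456 0.2611]
knob 1445 z 0.1351 [527.9 245.6] [23.1 24. ] 7.5 med [0.5266 0.2456]
tcp in box mm -22.8 -4.4 z 0.2019 F box [0.6 0.7 0.2] turn [-0.04 -0.08 -0.03] g 1.0
[ 0.02 -0.2   3.4 ]
```

carry_out(
  series="-1 0.02 -0.2 0.2 0 -0.06 0;-1 0 0 0 0 0 0;-1 0 0 0.8 0 0 0;-1 0 0 0.8 0 0 0;-1 0 0 0.8 0 0 0;-1 0 0 0.5 0 0 0;-1 0 0 0 0 0 0",
)

```text
time: 19.35
tool_pos: [0.5314, 0.2399, 0.1078]
tcp_rot: [-0.0, -0.062, 0.998, -0.003]
contact_force: [-0.6, -0.0, -0.2]
grip_width: 1.004
```

```bash
python3 -c "
from m import *
gb();print(delta([.5285,.245,.1]))"
```

```text
tcp in box mm -22.6 -16.0 z 0.1078 F box [-0.6  0.  -0.2] turn [-0.04 -0.   -0.08] g 1.004
[0.08 0.18 0.26]
```

Correct 5 mm in y, then close.

carry_out(
  series="-1 0.08 0.17 0.25 0 0 -0.06;-1 0 0 0 0 0 0;1 0 0 0 0 0 0;1 0 0 0 0 0 0;1 0 0 0 0 0 0;1 0 0 0 0 0 0;1 0 0 0 0 0 0;1 0 0 0 0 0 0;1 0 0 0 0 0 0;1 0 0 0 0 0 0",
)

```text
time: 20.35
tool_pos: [0.5307, 0.2453, 0.1047]
tcp_rot: [0.003, -0.066, 0.998, -0.003]
contact_force: [-0.9, -0.8, 0.4]
grip_width: 0.272
```

```bash
python3 -c "
from m import *
gb()"
```

```text
tcp in box mm -22.6 -10.5 z 0.1047 F box [-1.  -0.7  0.4] turn [-0.04  0.04 -0.01] g 0.272
```

carry_out(
  series="1 0 0.27 0 0 0 0;1 0 0.27 0 0 0 0;1 0 0.27 0 0 0 0;1 0 0 0 0 0 0",
)

```text
time: 20.75
tool_pos: [0.5274, 0.2701, 0.1048]
tcp_rot: [0.003, -0.066, 0.998, -0.004]
contact_force: [0.3, -7.0, 1.1]
grip_width: 0.271
```

```bash
python3 -c "
from m import *
gb()"
```

```text
tcp in box mm -22.6 14.5 z 0.1048 F box [-0.6 -6.9  1.1] turn [-0.07  0.04 -0.02] g 0.271
```

carry_out(
  series="1 -0.27 -0.02 0 0 0 0;1 -0.27 0 0 0 0 0;1 -0.27 0 0 0 0 0;1 0 0 0 0 0 0",
)

```text
time: 21.15
tool_pos: [0.5526, 0.2736, 0.1048]
tcp_rot: [0.003, -0.066, 0.998, -0.006]
contact_force: [2.1, -3.5, 1.7]
grip_width: 0.269
```

```bash
python3 -c "
from m import *
gb()"
```

```text
tcp in box mm 2.8 14.5 z 0.1048 F box [ 1.6 -3.8  1.7] turn [-0.09  0.03 -0.01] g 0.269
```

carry_out(
  series="1 0.03 -0.31 0 0 0 0;1 0 -0.31 0 0 0 0;1 0 -0.31 0 0 0 0;1 0 0 0 0 0 0",
)

```text
time: 21.55
tool_pos: [0.5556, 0.2454, 0.1048]
tcp_rot: [0.003, -0.067, 0.998, -0.004]
contact_force: [1.0, -0.5, -0.3]
grip_width: 0.271
```

```bash
python3 -c "
from m import *
gb()"
```

```text
tcp in box mm 2.1 -13.8 z 0.1048 F box [ 0.9 -0.6 -0.3] turn [-0.05  0.04 -0.01] g 0.271
```

carry_out(
  series="1 -0.26 0 0 0 0 0;1 -0.26 0 0 0 0 0;1 -0.26 0 0 0 0 0;1 0 0 0 0 0 0",
)

```text
time: 21.95
tool_pos: [0.58, 0.2485, 0.1047]
tcp_rot: [0.002, -0.066, 0.998, -0.003]
contact_force: [0.3, 0.7, 1.1]
grip_width: 0.266
```

```bash
python3 -c "
from m import *
gb()"
```

```text
tcp in box mm 26.7 -14.0 z 0.1047 F box [0.4 0.6 1.1] turn [-0.05  0.03 -0.01] g 0.266
```

carry_out(
  series="1 0.02 0.31 0 0 0 0;1 0 0.31 0 0 0 0;1 0 0.31 0 0 0 0;1 0 0.03 0 0 0 0;1 0 0 0 0 0 0;1 0 0 0 0 0 0",
)

```text
time: 22.55
tool_pos: [0.576, 0.2771, 0.1048]
tcp_rot: [0.003, -0.066, 0.998, -0.009]
contact_force: [0.9, -4.2, 0.4]
grip_width: 0.266
```

```bash
python3 -c "
from m import *
gb()"
```

```text
tcp in box mm 26.6 14.9 z 0.1048 F box [ 0.3 -4.3  0.4] turn [-0.13  0.04 -0.01] g 0.266
```

At the closed end (y 14.9 mm, 4 N back). Releasing and rising, then a last look.

carry_out(
  series="-1 0 0 0 0 0 0;-1 0 0 0 0 0 0;-1 0 0 0 0 0 0;-1 0 0 0 0 0 0;-1 0 0 0 0 0 0;-1 0 0 0 0 0 0;-1 0 0 0 0 0 0;-1 0 0 0 0 0 0",
)

```text
time: 23.35
tool_pos: [0.5752, 0.2798, 0.1048]
tcp_rot: [0.003, -0.068, 0.998, -0.008]
contact_force: [0.2, 0.0, 0.2]
grip_width: 0.996
```

carry_out(
  series="-1 0 0 -0.5 0 0 0;-1 0 0 -0.8 0 0 0;-1 0 0 -0.8 0 0 0;-1 0 0 -0.8 0 0 0;-1 0 0 -0.8 0 0 0;-1 0 0 -0.5 0 0 0;-1 0 0 0 0 0 0;-1 0 0 0 0 0 0",
)

```text
time: 24.15
tool_pos: [0.5741, 0.2817, 0.2427]
tcp_rot: [0.005, -0.067, 0.998, -0.008]
contact_force: [0.4, -0.1, -0.6]
grip_width: 0.998
```

```bash
python3 -c "
from m import *
gb()
im,d,K,W=snap('wrist','w6');P=cloud(d,K,W)
rect(P,.066,.078,B,.1,'box');rect(P,.125,.145,(.576,.277),.035,'knob');rect(P,.122,.14,S[:2],.04,'handle')
c=(box(24,14,0),box(-24,-14,0));print(c)
im,d,K,W=snap('top','t1');P=cloud(d,K,W);rect(P,.122,.14,S[:2],.04,'handle top');rect(P,.09,.115,(.693,.009),.05,'jar');rect(P,.07,.095,(.33,.345),.07,'pot');rect(P,.03,.08,(.3,-.361),.07,'mallet')
"
```

```text
tcp in box mm 25.2 19.7 z 0.2427 F box [ 0.4 -0.1 -0.6] turn [-0.11  0.06  0.  ] g 0.998
box 13476 z 0.0716 [551.5 258.6] [120.2 110.2] 7.8 med [0.5411 0.2534]
knob 1063 z 0.1351 [574.5 275.9] [24.6 23.9] 7.8 med [0.5726 0.2759]
handle 65 z 0.1235 [541.   43.4] [16.8  2.8] 2.0 med [0.5443 0.0434]
(array([0.57360779, 0.27588943, 0.        ]), array([0.52979221, 0.24171057, 0.        ]))
handle top 70 z 0.1304 [540.8  34.8] [21.9 21.8] 8.3 med [0.5406 0.0349]
jar 152 z 0.0992 [693.4   8.8] [71.9 75.6] 88.5 med [0.7019 0.0074]
pot 78 z 0.0854 [346.8 311.4] [80.8 23.6] 27.8 med [0.3518 0.3043]
mallet 744 z 0.0487 [ 287.3 -357. ] [ 90.5 111.7] 74.2 med [ 0.3126 -0.3562]
```

View pics/w6.png

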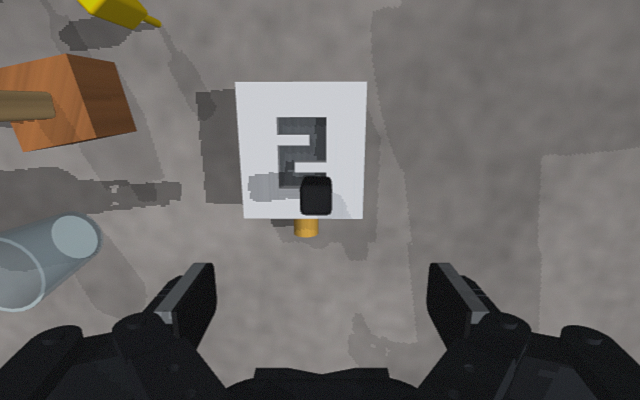

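The knob at (316,195) sits at the end of the far slot, within 1 mm of the computed position, and the gripper is clear. Handing in.

```bash
python3 -c "
from h import *
print(ctrl.job_done())"
```

```text
the job is handed in; nothing more can be done
None
```

The full sequence ran and I handed the job in at about 24 s of the 61 s; the hand-in gives no verdict. The wooden pricker came out of its stand and its pin held the recessed button against its stop for about 1.9 s, at 7–22 N. I then stood it back in its stand and took the lever through the gate to the closed end of the far slot before letting go.

**Last checks:**
- **Pricker:** standing in its stand at its original height (top at 0.129 m in the wrist view). It was 1 mm from the stand's centre in the wrist view. The top camera put it about 2 mm off, the same 2–3 mm difference it showed at the start.
- **Lever:** the knob is within 1 mm of the computed closed end, and the gripper is open and well above it.
- **Jar:** did not move.

**Not confirmed:**
- **Pot:** the arm partly hid it in the last top view, so I could not measure it again. The arm never went near it.
- **Mallet:** the last measurement came out 13 mm from the first. It used a wider search area that took in the mallet's handle, so the two are not comparable. The arm never went near it either.
- **Controller buttons:** I did not look to see that the recessed button sprang back, but the pin was fully withdrawn. I never measured the raised button's travel; the pin and fingers were kept well away from it.

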